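# Tighten the fence screw of the biscuit-slab cutting guide

## Task

The dark wing screw that locks the fence of the biscuit-slab cutting guide is loose. Push it round clockwise, seen from above, with repeated fingertip strokes against its wings until it is fully home against its stop, then draw back. Do not pinch the screw, do not lift or shove the guide, and leave everything else on the bench where it is.

Things in the scene. Friction and masses are not known exactly. Their poses are not given: they have to be found in the camera images.
- wing_screw (a joint): angle of the wing screw (rad), growing clockwise seen from above; 8.0 is fully home at a hard stop. It starts loose, from 0 to 2.5, so about a turn is needed. A steady drag of 0.08 N m (2 to 3 N at a wing) holds it where it is left; it does not rise or sink as it turns.
- screw_mid (a point): on the upright axis of the wing screw, 44 mm above the table, half-way up the wings; turns with the screw: x along one wing, -x along the other, z up. Dark steel, two straight upright wings in one line, 90 mm tip to tip, 8 mm thick, from 31 to 59 mm above the table (only to 49 mm within 22 mm of the axis). Between them a low cone, 28 mm across at its foot, its top 43 mm above the table.
- guide: cutting guide: a loose 3.4 kg marble slab on rubber feet, x -80 to +150 mm, y -100 to +100, top 20 mm above the table; origin at table height under the axis of the wing screw, z up. On it a flat steel foot plate (x -57 to +51 mm, y -90 to +90, top 25 mm above the table), out of which the screw stands.
- fence_top (a point): middle of the top edge of the upright steel fence on the guide, 54 mm from the screw axis along +x of the guide, 60 mm above the table; axes as the guide. The fence runs along y, 180 mm long, 6 mm thick, just higher than the wings and 6 mm clear of their tips: no finger can pass between, so the screw cannot be followed all the way round.
- wing_fronts: the faces of the two wings on which one pushes to turn the screw clockwise (the +y side of the wing along +x of screw_mid and the -y side of the other); origin on the screw's axis, 25 mm above the table, turning with the screw
- wing_backs: the opposite faces of the two wings; same origin and axes
- cutter: bystander: steel ring biscuit cutter, 56 mm across, 40 mm high, on the slab behind the fence; origin under its centre
- stamp: bystander: wooden biscuit stamp with a knob, 44 mm across, 58 mm high, on the slab behind the fence; origin under its centre
- jar: bystander: amber glass jar, 64 mm across, 85 mm high, beside the guide on its +y side; origin under its centre
- bowl: bystander: white bowl, 100 mm across, 50 mm high, beside the guide on its -y side; origin under its centre
- squeeze: bystander: clear bottle with black cap, 60 mm across, 180 mm high, beyond the jar; origin under its centre
- scraper: bystander: steel dough scraper with black handle, 85 x 125 mm, lying flat; origin under its centre
- spatula: bystander: spatula lying flat; origin below its middle

How it is judged:
At the end, for the whole second after the job is handed in: the wing screw is home, within 0.15 rad of its stop (joint above 7.85), and at rest; the guide stands flat within 15 mm of where it was, and every bystander within 20 mm of where it was (value of joint wing_screw above 7.85 rad and velocity of joint wing_screw below 0.05 rad/s and distance of guide from where it was at the start of the episode below 0.015 m and angle between guide's own z axis and vertical below 0.05 rad and distance of each of cutter, stamp, jar, bowl, squeeze, scraper, spatula from where it was at the start of the episode below 0.02 m); the robot touches nothing.
It fails at once if a wing is pinched: finger force of over 1.5 N on its front and its back at the same time (contact force between the fingers and wing_fronts above 1.5 N and contact force between the fingers and wing_backs above 1.5 N).
It fails at once if the cutting guide is shoved or lifted more than 15 mm from its place, or tipped (distance of guide from where it was at the start of the episode above 0.015 m or angle between guide's own z axis and vertical above 0.1 rad).
It fails at once if another thing on the bench is moved more than 20 mm (distance of any of cutter, stamp, jar, bowl, squeeze, scraper, spatula from where it was at the start of the episode above 0.02 m).
It also fails if it takes over 54 s, if anything falls off the work surface, if the arm or the gripper's body presses on something with over 40 N, if the wrist force passes 120 N, or if a joint passes its speed limit or range.

## Robot

A 6-joint arm with a two-finger parallel gripper is mounted at the origin on the work surface. World frame = base frame: x ahead of the robot, y to its left, z up, the work surface at z = 0. Lengths are in m, angles in rad, forces in N, time in s.
With the tool pointing down it reaches from about 0.25 to 0.725 m from the base axis. Payload 4 kg.
Tool frame: the origin (TCP) lies on the front face of the gripper's body, between the roots of the fingers; the fingertips stand 73 mm ahead of it and the grasp point (between the pads) lies bot.tcp_to_grasp ahead of it (bot.tcp_to_grasp is the distance from the TCP to the grasp point, in m); z points along the fingers, y is the line along which they close (so a half turn about z gives the same grasp; the last joint's range is limited). The gripper opens to 85 mm and grips with 20 to 120 N. Pads are 22 mm wide; open, the fingers measure 114 mm over their backs; the gripper's body (76 mm by 85 mm) begins 54 mm behind the grasp point. The pads swing forward as they close: fully open they stand 13 mm farther back than shut.
Start: joints at [1.312, 0.241, 0.005, 1.335, 0, 1.571], TCP at [0.128, 0.483, 0.304] pointing down, gripper open.
Joint ranges: [-2.72, 2.72], [-1.05, 1.87], [-1.09, 1.28], [-1.99, 2.15], [-1.42, 1.44], [-3.14, 3.14]. Speed limits (rad/s): [2.79, 2.79, 3.14, 3.14, 3.14, 3.14].

## Interface

Orientations are given as a unit quaternion [x, y, z, w].
In Python, from workcell import bot gives the robot as it stands.
- The arm moves only by the shell command python3 -m jog 'ROWS' [OPENING]. ROWS is JSON, one flat list of numbers, 6 for each row, row after row: the shift along the world's x, y, z scaled (see below), then the turn, a rotation vector about the world's x, y, z scaled (see below). In form: [tx, ty, tz, wx, wy, wz, tx, ty, tz, wx, wy, wz, ...]. A call has 1 to 10 rows; each row is the pose to reach, as a shift and turn from the pose commanded when the call began; what a row does not reach only later rows make up. The controller multiplies each number of a shift by 800 mm and each number of a turn by 2 rad. A row lasts 1/12 s, in which the tool goes at most 41.7 mm and 7.16 degrees, less where a joint would pass 70% of its speed; a pose out of reach is approached as far as the arm can. A call with a number of a shift or a turn outside -1 to 1 is refused whole. A call with a gripper value outside its range is refused whole. OPENING is the opening, from -1 (shut) to 1 (fully open), set as the call begins (- or left out, the last holds). The fingers move at their own pace and stop on an object; the grip force is fixed at half the most. Time passes only in rows, so rows that repeat a pose let the fingers close. It gives the time, the measured TCP pose, the force, the opening and the grip force at its end, in the units of the state.
- bot.get_obs(): the state, without advancing time (a new reading comes with each control period).
- bot.camera(name): name is "side" or "top"; returns (picture, depth): 420x560x3 uint8, red, green, blue; 420x560 float32, m along the optical axis (not along the pixel's ray), 0 where there is no reading.
- bot.calibration(name): a dict with "intrinsics" (3x3 intrinsics, pixels), "pose" (4x4, takes a point from camera to world coordinates). Camera axes: x right, y up, looking along -z (the intrinsics and any distortion apply to the point x, -y, -z); pixel columns grow to the right and rows downward; lengths in m; the calibration is good to about 2 mm. A picture is of the moment at which its call begins. calibration takes no time and is no camera call.
- bot.job_done(): hands the job in; it is judged then, once.
Trained networks look in the newest picture that a camera, given by its name, has taken for a name from the list of things; names that differ only in an ending like _2 or _b are one class to them, and where a whole thing is asked for, a point or a joint stands for the part that bears it (a point fixed in the world has none). Each returns a list of dicts, best first, with "confidence" (0 to 1); they miss things now and then, are a little off and sometimes report something else, mostly with a low value. They report only what shows in the picture. A call takes as long as a camera call.
- bot.find_in(label, camera): "at" ([x, y, z] in m, in the coordinates of the camera as it stood for that picture, good to about 4 mm: the middle of the surface that is visible of it).
- bot.tip_of(label, camera): "at" ([x, y, z] in m, in the coordinates of the camera as it stood for that picture, good to about 4 mm: a listed point, or the origin of a listed thing).
The state is a dict: "clock": time; "joint_pos": joint angles; "joint_vel": joint speeds; "tau": joint torques, N m; "eef_pos": TCP position; "tool_rot": TCP orientation; "ft_force": force on the tool from outside, world axes, zero at the start; "ft_torque": the same for the moment, N m; "grip_width": finger opening in m; "grasp_force": force on a finger pad.
Only numpy, scipy, OpenCV 4.12 (cv2) and the standard library are available. Lean on these libraries where they do the work, as an engineer would, in place of code of your own. Each camera call takes 0.05 s, during which the arm holds its last target. There are 200 camera calls.

## Working session

There is one attempt and no reset: what is moved stays moved. The work goes in short steps, Python scripts to look and compute and a shell command to move; the robot and the scene stay as the last step left them, time stands still between calls to the robot, and variables do not carry over. Pictures are saved under pics/ and viewed, at most 10 in all, crops included, and the job is handed in when it is done.

```bash
ls; mkdir -p pics; cat > h.py <<'E'
import numpy as np,cv2
from workcell import bot
def w(cam,p):
    T=np.array(bot.calibration(cam)["pose"]);return (T@np.r_[p,1])[:3]
def shot(cam,name=None):
    a,d=bot.camera(cam)
    if name: cv2.imwrite(f"pics/{name}.png",a[:,:,::-1])
    return a,d
def cloud(cam,d):
    c=bot.calibration(cam);K=np.array(c["intrinsics"]);T=np.array(c["pose"])
    v,u=np.mgrid[:d.shape[0],:d.shape[1]]
    P=np.stack([(u-K[0,2])/K[0,0]*d,-(v-K[1,2])/K[1,1]*d,-d],-1)
    return P@T[:3,:3].T+T[:3,3]
E
python3 - <<'E'
from h import *
print(bot.tcp_to_grasp)
for c in("top","side"):
    a,d=shot(c,c+"0")
    print(c,bot.calibration(c)["pose"][:3])
    for n in("screw_mid","fence_top","guide","jar","bowl","cutter","stamp","squeeze"):
        print(n,[(np.round(w(c,r["at"]),3).tolist(),round(r["confidence"],2)) for r in bot.tip_of(n,c)[:2]])
o=bot.get_obs();print(o["clock"],o["eef_pos"],o["tool_rot"],o["grip_width"])
E
```

```text
pics
0.0539
top [[-0.01425102  0.98233853 -0.18656881  0.31491771]
 [-0.99989589 -0.01357882  0.00488047 -0.02346518]
 [ 0.00226089  0.18661894  0.98242977  1.42928184]]
screw_mid [([0.556, 0.104, 0.043], 0.47)]
fence_top [([0.606, 0.09, 0.059], 0.8)]
guide [([0.555, 0.102, 0.003], 0.89), ([0.606, 0.095, 0.059], 0.23)]
jar [([0.589, 0.275, 0.001], 0.87)]
bowl [([0.499, -0.08, -0.0], 0.97)]
cutter [([0.664, 0.134, 0.019], 0.52)]
stamp [([0.648, 0.051, 0.022], 0.49)]
squeeze [([0.659, 0.492, -0.001], 0.51)]
side [[ 0.83156252  0.35707043 -0.42544622  0.07645637]
 [-0.55542553  0.53113283 -0.63984404 -0.75249604]
 [-0.00250093  0.76837401  0.63999619  0.78068289]]
screw_mid [([0.553, 0.102, 0.046], 0.6)]
fence_top [([0.606, 0.093, 0.064], 0.66), ([0.491, -0.512, -0.001], 0.54)]
guide [([0.554, 0.1, -0.001], 0.6), ([0.724, 0.24, 0.001], 0.21)]
jar [([0.589, 0.273, 0.004], 0.93)]
bowl [([0.497, -0.082, 0.004], 0.95)]
cutter [([0.668, 0.13, 0.017], 0.74), ([0.55, 0.102, 0.041], 0.72)]
stamp [([0.644, 0.048, 0.021], 0.76), ([0.592, 0.277, 0.003], 0.39)]
squeeze [([0.606, 0.091, 0.06], 0.72), ([0.721, 0.236, 0.002], 0.69)]
0.9 [0.12793442 0.48334078 0.30388949] [ 1.29023797e-01  9.91641497e-01 -3.19652749e-05  3.05243109e-06] 0.08578130125207274
```

```bash
cat >> h.py <<'E'
def wing(c=(0.5545,0.102),cam="top",lo=.047,hi=.066,R=.049):
    a,d=shot(cam);P=cloud(cam,d);m=(d>0)&(P[...,2]>lo)&(P[...,2]<hi)&(np.hypot(P[...,0]-c[0],P[...,1]-c[1])<R)
    return P[m]
E
python3 - <<'E'
from h import *
for cam in("top","side"):
    a,d=shot(cam);P=cloud(cam,d)
    v,u=np.nonzero(np.hypot(P[...,0]-.555,P[...,1]-.102)<.03);print(cam,u.mean(),v.mean())
    m=(d>0)&(P[...,2]>.052)&(P[...,2]<.068)&(abs(P[...,0]-.606)<.03)&(abs(P[...,1]-.09)<.12)
    q=P[m];print(len(q),q.mean(0),q.min(0),q.max(0));s=q[:,:2]-q[:,:2].mean(0);print("fence dir",np.linalg.svd(s,full_matrices=0)[2][0])
    u0,v0=int(u.mean()),int(v.mean())
    cv2.imwrite(f"pics/{cam}c.png",cv2.resize(a[v0-75:v0+75,u0-100:u0+100,::-1],(800,600),interpolation=cv2.INTER_CUBIC))
    q=wing(cam=cam)
    # exclude fence
    q=q[q[:,0]<.595];print("wing",len(q),q.mean(0));s=q[:,:2]-[.5545,.102];e=np.linalg.svd(s-s.mean(0),full_matrices=0);print(e[1],e[2][0],(s@e[2][0]).min(),(s@e[2][0]).max())
E
```

```text
top 240.22540983606558 220.28688524590163
120 [0.60433815 0.09189484 0.05764634] [0.57794836 0.00401522 0.05208789] [0.63575642 0.17792146 0.06796512]
fence dir [0.18291807 0.98312816]
wing 45 [0.55070444 0.09955639 0.05415518]
[0.20421042 0.01553556] [-0.70417828 -0.7100232 ] -0.041860232984776945 0.04659643135348163
side 259.41326530612247 184.1122448979592
140 [0.60317736 0.0848367  0.05819735] [ 5.78425814e-01 -1.23721706e-04  5.20735364e-02] [0.63495011 0.17980408 0.06586799]
fence dir [-0.17221263 -0.9850598 ]
wing 74 [0.55266421 0.09824475 0.0534224 ]
[0.27255911 0.02277664] [-0.71240216 -0.70177145] -0.045174534883448775 0.04837521280844491
```

View pics/topc.png

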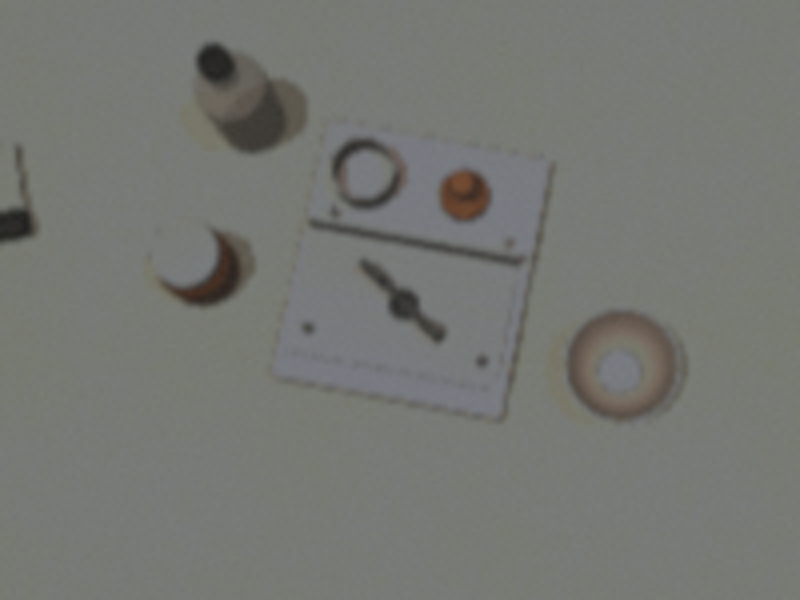

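View pics/side0.png

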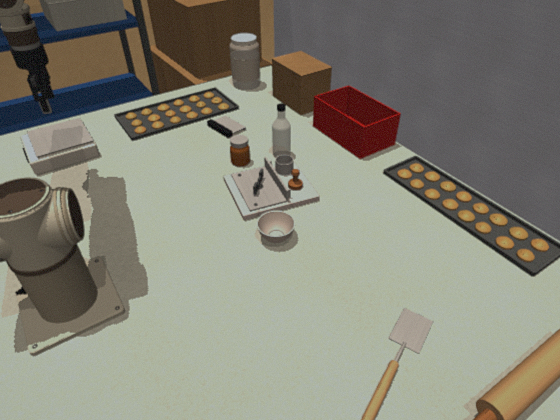

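Top crop: the guide is seen from above with the fence at its upper part ((315,222)–(522,260)). The wings run from (365,265) to (440,338) with the hub at (403,303). That puts the wing line at about 45°/225° in the world and the guide yaw at about -10°. The side view agrees, with the bottle behind the jar. The finder positions match the given heights. I'll move above the start point with the fingers shut.

```bash
R=; python3 -m jog '[0.549,-0.519,-0.1,0,0,0,0.549,-0.519,-0.1,0,0,0,0.549,-0.519,-0.1,0,0,0,0.549,-0.519,-0.1,0,0,0,0.549,-0.519,-0.1,0,0,0,0.549,-0.519,-0.1,0,0,0,0.549,-0.519,-0.1,0,0,0,0.549,-0.519,-0.1,0,0,0,0.549,-0.519,-0.1,0,0,0,0.549,-0.519,-0.1,0,0,0]' -1
```

```text
clock: 1.93
eef_pos: [0.4294, 0.1979, 0.2493]
tool_rot: [0.129, 0.992, 0.0, 0.0]
ft_force: [0.7, 0.6, 0.3]
grip_width: 0.0001
grasp_force: 0.0
```

```bash
python3 -m jog '[0.17,-0.16,-0.1,0,0,0,0.17,-0.16,-0.1,0,0,0,0.17,-0.16,-0.1,0,0,0,0.17,-0.16,-0.1,0,0,0,0.17,-0.16,-0.1,0,0,0,0.17,-0.16,-0.1,0,0,0,0.17,-0.16,-0.1,0,0,0]'
python3 - <<'E'
from h import *
a,d=shot("side");o=bot.get_obs();print(o["eef_pos"],o["ft_force"],o["joint_pos"])
P=cloud("side",d);v,u=np.nonzero(np.hypot(P[...,0]-.555,P[...,1]-.102)<.03);u0,v0=259,175
cv2.imwrite("pics/s1.png",cv2.resize(a[v0-60:v0+60,u0-80:u0+80,::-1],(800,600),interpolation=cv2.INTER_CUBIC))
q=P[(d>0)&(np.hypot(P[...,0]-o["eef_pos"][0],P[...,1]-o["eef_pos"][1])<.03)&(P[...,2]>.066)]
print("finger",q[:,2].min(), q[q[:,2]<.12].min(0),q[q[:,2]<.12].max(0))
E
```

```text
clock: 2.52
eef_pos: [0.5643, 0.0699, 0.1675]
tool_rot: [0.131, 0.991, -0.0, -0.001]
ft_force: [-1.0, 0.1, -0.9]
grip_width: 0.0002
grasp_force: 0.0
[0.56389988 0.07103584 0.16843997] [-0.314833   -0.51129164  0.60923445] [ 1.25154286e-01  4.66118084e-01 -3.39072011e-02  1.07275640e+00
  3.89093203e-04  3.85433339e-01]
finger 0.095080780723664 [0.5509409  0.05410546 0.09508078] [0.5695572  0.07883062 0.11861889]
```

View pics/s1.png

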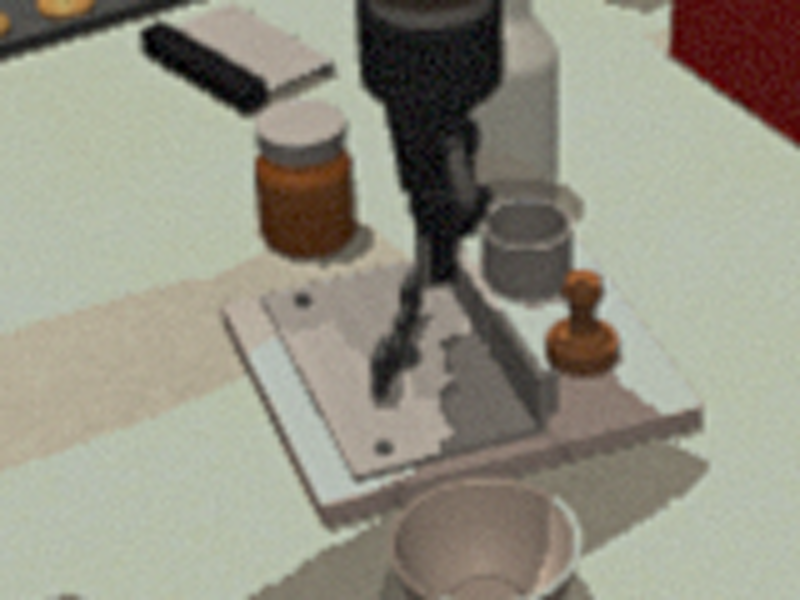

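The picture shows the shut fingertips at (440,275), above the plate on the -y side, clear of the wings ((440,270)–(385,395)) and of the fence. The tip is 73 mm below the TCP, as specified. Going down now.

```bash
python3 -m jog '[0.003,-0.003,-0.035,0,0,0,0.003,-0.003,-0.07,0,0,0,0.003,-0.003,-0.07,0,0,0,0.003,-0.003,-0.07,0,0,0]'
```

```text
clock: 2.9
eef_pos: [0.5647, 0.0702, 0.1129]
tool_rot: [0.128, 0.992, -0.0, -0.002]
ft_force: [0.4, -0.2, 0.6]
grip_width: 0.0002
grasp_force: 0.0
```

```bash
python3 -m jog '[-0.005,-0.005,0,0,0,0,-0.013,-0.006,0,0,0,0,-0.021,-0.005,0,0,0,0,-0.028,-0.003,0,0,0,0,-0.035,0,0,0,0,0,-0.042,0.005,0,0,0,0,-0.047,0.010,0,0,0,0,-0.052,0.017,0,0,0,0,-0.055,0.024,0,0,0,0,-0.057,0.031,0,0,0,0]'
python3 - <<'E'
from h import *
o=bot.get_obs();print(o["eef_pos"],o["ft_force"])
a,d=shot("side","s2f");cv2.imwrite("pics/s2.png",cv2.resize(a[115:235,179:339,::-1],(800,600),interpolation=cv2.INTER_CUBIC))
E
```

```text
clock: 3.73
eef_pos: [0.5199, 0.0942, 0.1129]
tool_rot: [0.129, 0.992, -0.001, -0.001]
ft_force: [1.8, -4.6, 1.2]
grip_width: 0.0002
grasp_force: 1.8
[0.51986161 0.0942125  0.11293353] [ 1.75884558 -4.59364492  1.20194207]
```

View pics/s2.png

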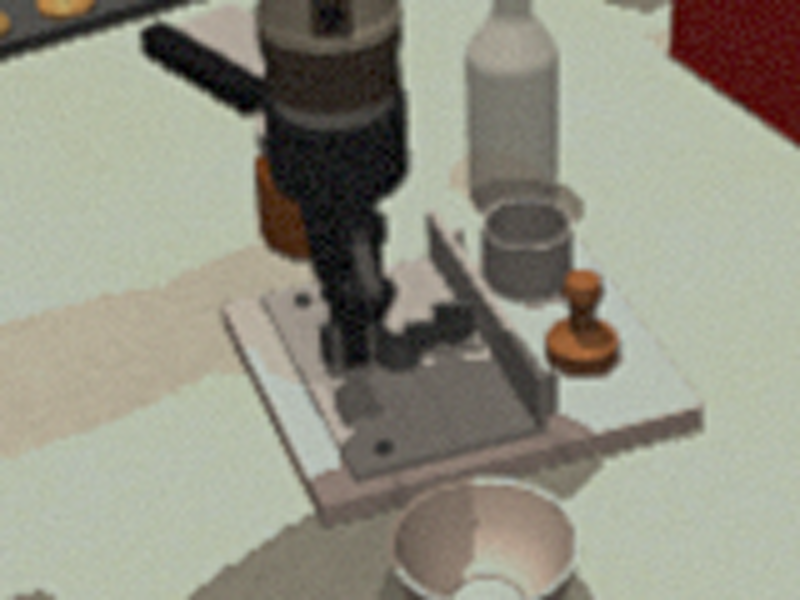

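The fingers have turned the wing so that it now points at the robot (330,345), with the other wing towards the fence (460,320). The guide is where it was. Continuing the stroke.

```bash
python3 -m jog '[-0.001,0.008,0,0,0,0,0,0.016,0,0,0,0,0.002,0.023,0,0,0,0,0.005,0.030,0,0,0,0,0.010,0.037,0,0,0,0,0.015,0.042,0,0,0,0,0.022,0.047,0,0,0,0,0.029,0.050,0,0,0,0,0.037,0.052,0,0,0,0,0.044,0.053,0,0,0,0]'
python3 -m jog '[0.003,0,0,0,0,0,0.003,0,0,0,0,0]'
```

```text
clock: 4.62
eef_pos: [0.5562, 0.137, 0.113]
tool_rot: [0.129, 0.992, 0.0, -0.001]
ft_force: [-3.8, -1.4, 1.0]
grip_width: 0.0
grasp_force: 1.6
clock: 4.78
eef_pos: [0.5595, 0.1368, 0.1133]
tool_rot: [0.129, 0.992, 0.001, 0.0]
ft_force: [-1.8, -0.1, -0.4]
grip_width: 0.0
grasp_force: 0.7
```

```bash
python3 -m jog '[0.008,-0.001,0,0,0,0,0.016,-0.005,0,0,0,0,0.016,-0.005,0,0,0,0,0.005,0.003,0,0,0,0,0.005,0.003,0.04,0,0,0,0.005,0.003,0.06,0,0,0,0.005,0.003,0.06,0,0,0,0.006,-0.04,0.06,0,0,0,0.008,-0.08,0.06,0,0,0,0.008,-0.086,0.06,0,0,0]'
python3 -m jog '[0,0,0,0,0,0,0,0,0,0,0,0]'
python3 - <<'E'
from h import *
o=bot.get_obs();print(o["eef_pos"],o["ft_force"])
a,d=shot("side","s3f");cv2.imwrite("pics/s3.png",cv2.resize(a[115:235,179:339,::-1],(800,600),interpolation=cv2.INTER_CUBIC))
E
```

```text
clock: 5.62
eef_pos: [0.5652, 0.0641, 0.1615]
tool_rot: [0.131, 0.991, -0.001, 0.001]
ft_force: [-0.4, -0.6, -1.2]
grip_width: -0.0004
grasp_force: 0.0
clock: 5.78
eef_pos: [0.5651, 0.0677, 0.1612]
tool_rot: [0.129, 0.992, 0.0, 0.0]
ft_force: [0.2, 0.7, 0.5]
grip_width: 0.0001
grasp_force: 0.0
[0.56507621 0.06768578 0.16122436] [0.24188729 0.66047974 0.51452157]
```

View pics/s3.png

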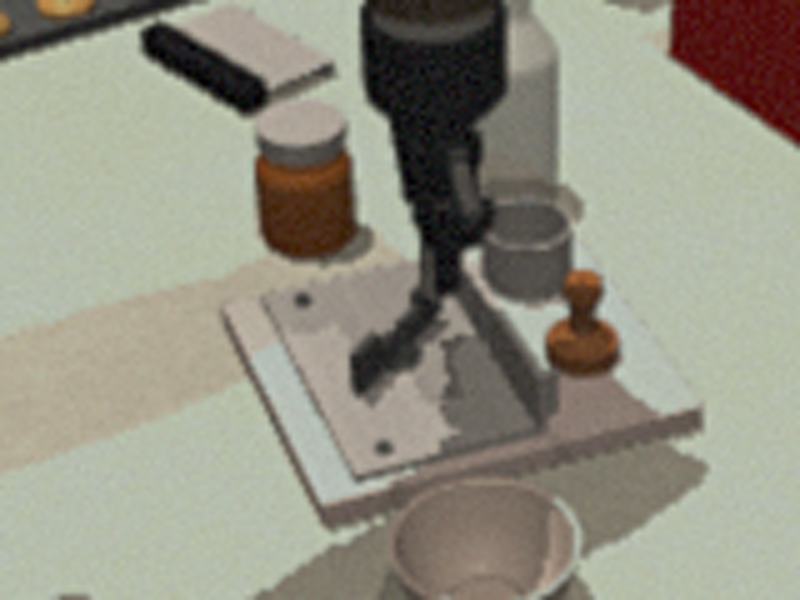

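Wings are now at about 30°/210° ((435,300) and (365,375)), with the guide unmoved. The first stroke gave about 3.3 rad. Starting the second stroke.

```bash
python3 -m jog '[0,0,-0.03,0,0,0,0,0,-0.06,0,0,0,0,0,-0.06,0,0,0,-0.005,-0.002,-0.06,0,0,0,-0.013,-0.003,-0.06,0,0,0,-0.021,-0.002,-0.06,0,0,0,-0.028,0,-0.06,0,0,0,-0.035,0.003,-0.06,0,0,0,-0.042,0.008,-0.06,0,0,0,-0.047,0.013,-0.06,0,0,0]'
python3 -m jog '[-0.005,0.007,0,0,0,0,-0.008,0.014,0,0,0,0,-0.010,0.021,0,0,0,0,-0.011,0.029,0,0,0,0,-0.010,0.037,0,0,0,0,-0.008,0.044,0,0,0,0,-0.005,0.051,0,0,0,0,0,0.057,0,0,0,0]'
```

```text
clock: 6.67
eef_pos: [0.5282, 0.0779, 0.1144]
tool_rot: [0.129, 0.992, -0.0, 0.002]
ft_force: [3.1, -2.9, 0.3]
grip_width: 0.0002
grasp_force: 1.5
clock: 7.33
eef_pos: [0.5265, 0.1243, 0.1126]
tool_rot: [0.129, 0.992, -0.0, -0.001]
ft_force: [-0.9, -2.2, -1.0]
grip_width: -0.0001
grasp_force: 1.2
```

```bash
python3 -m jog '[0.003,0.003,0,0,0,0,0.006,0.006,0,0,0,0,0.009,0.008,0,0,0,0,0.012,0.010,0,0,0,0]'
python3 -m jog '[0.0035,0.0015,0,0,0,0,0.007,0.003,0,0,0,0,0.011,0.004,0,0,0,0]'
```

```text
clock: 7.67
eef_pos: [0.5367, 0.1318, 0.1129]
tool_rot: [0.129, 0.992, -0.0, -0.001]
ft_force: [-2.4, -2.6, -0.9]
grip_width: 0.0001
grasp_force: 1.2
clock: 7.92
eef_pos: [0.5457, 0.135, 0.1131]
tool_rot: [0.129, 0.992, 0.0, -0.0]
ft_force: [-3.6, -1.1, -0.2]
grip_width: -0.0
grasp_force: 1.2
```

```bash
python3 -m jog '[0.004,0.001,0,0,0,0,0.008,0.002,0,0,0,0]'
python3 -m jog '[0.004,0,0,0,0,0,0.008,0,0,0,0,0]'
```

```text
clock: 8.08
eef_pos: [0.5508, 0.1362, 0.1129]
tool_rot: [0.129, 0.992, -0.0, -0.002]
ft_force: [-12.0, -2.1, 6.5]
grip_width: 0.0002
grasp_force: 5.0
clock: 8.25
eef_pos: [0.5521, 0.1362, 0.1127]
tool_rot: [0.129, 0.992, -0.001, -0.008]
ft_force: [-26.7, -0.7, 19.1]
grip_width: -0.0002
grasp_force: 12.3
```

The force rose from 4 N to 27 N, so the stop is reached. Drawing back.

```bash
python3 -m jog '[-0.012,0,0,0,0,0,-0.02,0.006,0,0,0,0,-0.02,0.006,0.03,0,0,0,-0.02,0.006,0.07,0,0,0,-0.06,0.006,0.12,0,0,0,-0.1,0.006,0.15,0,0,0,-0.15,0.006,0.2,0,0,0,-0.2,0.006,0.2,0,0,0,-0.2,0.006,0.2,0,0,0,-0.2,0.006,0.2,0,0,0]'
python3 - <<'E'
from h import *
for c in("top","side"):
    a,d=shot(c,c+"4")
    for n in("screw_mid","fence_top","guide","jar","bowl","cutter","stamp"):
        print(n,[(np.round(w(c,r["at"]),3).tolist(),round(r["confidence"],2)) for r in bot.tip_of(n,c)[:1]])
    q=wing(cam=c,R=.044);q=q[q[:,0]<.593]
    if len(q): s=q[:,:2]-q[:,:2].mean(0);e=np.linalg.svd(s,full_matrices=0)[2][0];print("wing",len(q),np.degrees(np.arctan2(e[1],e[0])))
    cv2.imwrite(f"pics/{c}4c.png",cv2.resize(a[115:235,179:339,::-1],(800,600),interpolation=cv2.INTER_CUBIC))
E
```

```text
clock: 9.08
eef_pos: [0.3971, 0.142, 0.276]
tool_rot: [0.128, 0.992, 0.002, 0.002]
ft_force: [-1.1, -0.1, -0.3]
grip_width: -0.0001
grasp_force: 0.0
screw_mid [([0.554, 0.102, 0.042], 0.65)]
fence_top [([0.606, 0.09, 0.061], 0.74)]
guide [([0.553, 0.105, 0.002], 0.66)]
jar [([0.589, 0.274, 0.004], 0.77)]
bowl [([0.497, -0.078, 0.001], 0.64)]
cutter [([0.666, 0.133, 0.021], 0.66)]
stamp [([0.648, 0.046, 0.019], 0.44)]
wing 48 -110.36745864783903
screw_mid [([0.554, 0.103, 0.043], 0.54)]
fence_top [([0.607, 0.093, 0.062], 0.84)]
guide [([0.554, 0.101, -0.001], 0.82)]
jar [([0.59, 0.277, 0.001], 0.92)]
bowl [([0.496, -0.08, 0.004], 0.8)]
cutter [([0.668, 0.131, 0.016], 0.91)]
stamp []
wing 53 -110.16535536283337
```

View pics/side4c.png

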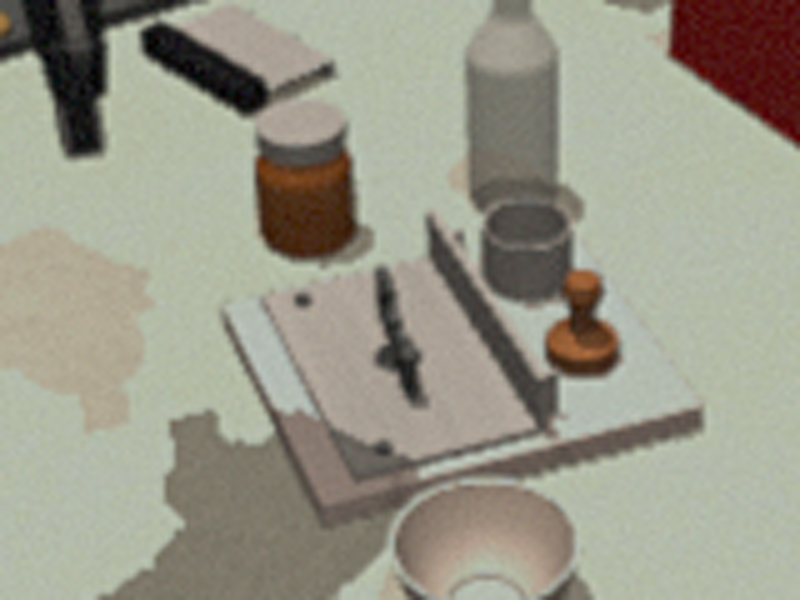

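The wings now lie at 70° ((385,270)–(415,400)). The screw has turned about 5.85 rad in all, so it started at about 2.15, which is in the given range. The guide and bystanders are where they were, and the arm is clear.

```bash
python3 -c "
from workcell import bot
print(bot.job_done())"
```

```text
the job is handed in; nothing more can be done
None
```

I pushed the wing screw clockwise in two fingertip strokes, about 5.85 rad, until the force jumped from 4 N to 27 N at its stop; I then drew the arm back clear and handed the job in. The hand-in gave no verdict, but the guide and the bystanders I re-measured had not visibly moved.

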